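Set up a board on the gluing stand under two weights

TASK

Set up the thick board for gluing on the plywood stand with the two bearers. First lay the loose offcut near the stand that is just as thick as the bearers flat on the plywood midway between them and parallel to them, then lay the board centred along the stand across both bearers and that offcut. Finally weigh the board down: lay the whetstone flat crosswise on it, centred over the broad bearer, and stand the steel stud upright on it, centred over the narrow bearer; leave the two thicker blocks where they are.

Things in the scene. Friction and masses are not known exactly. Their poses are not given: they have to be found in the camera images.
- base: gluing stand: flat plywood plate 120 (x) x 280 (y) x 9 mm, fixed to the table. Origin: centre of its underside (z = 0); top 9 mm up. y runs along its length, z up. The two bearers are fixed on it, centred 92 mm either side of its centre along y; which is on which side changes. Behind it to the right the band saw hangs over the table, lowest 0.3 m up at x 0.6, y -0.3: swing past drawn in.
- bearer_broad: broad bearer: fixed wooden bar on the stand, 115 (x) x 60 (y) x 25 mm high, two screw heads in its top. Origin: centre of its underside, which is 9 mm above the table (top at z = 34 mm). Its axes are parallel to those of the stand.
- bearer_narrow: narrow bearer: fixed wooden bar on the stand, 115 (x) x 22 (y) x 25 mm high, two screw heads in its top. Origin: centre of its underside, 9 mm above the table (top at z = 34 mm). Axes parallel to those of the stand.
- thin_offcut: thin offcut: loose dark wooden block 51 (x) x 130 (y) x 25 mm high, as thick as the bearers; lies flat on the table, 0.1 kg. Origin: centre of its underside; y along its length, z up. Grip across its 51 mm width.
- board: the thick board: loose dark wooden slat 64 (x) x 252 (y) x 34 mm high, the longest loose piece of wood, lies flat beyond the stand, 0.36 kg. Origin: centre of its underside; y along its length, z up. Grip across its 64 mm width.
- whetstone: whetstone: loose sharpening stone 52 (x) x 160 (y) x 26 mm high, brown above and grey below, lies flat on the table, 0.42 kg. Origin: centre of its underside; y along its length, z up. Grip across its 52 mm width.
- stud: turned steel stud 69 mm high, standing upright on a round foot 33 mm across; flat round head 40 mm across between heights 57 and 69 mm, neck 26 mm across below it from 48 mm, thin waist 16 mm across. 0.3 kg. Origin: centre of its underside, z up. Grip the head.
- long_block: long thick block: loose dark wooden offcut 57 (x) x 112 (y) x 40 mm high, not needed; must stay where it is. Origin: centre of its underside; y along its length.
- short_block: short thick block: loose dark wooden offcut 62 (x) x 90 (y) x 45 mm high, not needed; must stay where it is. Origin: centre of its underside; y along its length.

How it is judged:
By the outcome, as a careful person would: the job done as asked, in the order asked, and still so for the second after the job is handed in, with the robot touching nothing.
It also fails if it takes over 99 s, if anything falls off the work surface, if the arm or the gripper's body presses on something with over 40 N, if the wrist force passes 120 N, or if a joint passes its speed limit or range.

ROBOT

A 6-joint arm with a two-finger parallel gripper is mounted at the origin on a cart in front of the work surface, level with it; the furniture and walls round the work are solid. World frame = base frame: x ahead of the robot, y to its left, z up, the work surface at z = 0. Lengths are in m, angles in rad, forces in N, time in s.
With the tool pointing down it reaches from about 0.35 to 0.975 m from the base axis. Payload 7.1 kg.
Tool frame: the origin (TCP) lies on the centre line of the jaws, within the pads' length; the fingertips stand 11 mm ahead of it and the grasp point (between the pads) lies 8 mm behind it; z points along the fingers, y is the line along which they close (so a half turn about z gives the same grasp; the last joint's range is limited). The gripper opens to 88 mm and grips with 3 to 60 N. Pads are 20 mm wide; open, the fingers measure 115 mm over their backs; the gripper's body (75 mm by 178 mm) begins 61 mm behind the grasp point.
Start: joints at [1.265, 0.423, 1.63, -0, 1.089, -0.019], TCP at [0.177, 0.599, 0.234] pointing down, gripper open.
Joint ranges: [-3, 3], [-0.9, 2.11], [0.09, 2.58], [-1.31, 4.45], [0.11, 2.69], [-2.54, 2.54]. Speed limits (rad/s): [2.39, 2.39, 3.01, 3.14, 3.14, 3.14].

INTERFACE

Orientations are given as a unit quaternion [x, y, z, w].
In Python, from cell import r gives the robot as it stands.
- The arm moves only by the tool apply_moves, never from a script. Its argument "moves" is one flat list of numbers, 6 for each row, row after row: the shift along the world's x, y, z scaled (see below), then the turn, a rotation vector about the world's x, y, z scaled (see below). A call has 1 to 20 rows; each row shifts and turns the commanded pose from where the row before left it; what a row does not reach is not made up. The controller multiplies each number of a shift by 40 mm and each number of a turn by 0.1 rad. A row lasts 1/10 s, in which the tool goes at most 50 mm and 8.59 degrees, less where a joint would pass 70% of its speed; a pose out of reach is approached as far as the arm can. A call with a number of a shift or a turn outside -1 to 1 is refused whole. A call with a gripper value outside its range is refused whole. "hand" is the closure, from -1 (fully open) to 1 (shut), set as the call begins (left out, the last holds). The fingers move at their own pace and stop on an object; the grip force is fixed at half the most. Time passes only in rows, so rows that do not move let the fingers close. It gives the time, the measured TCP pose, the force, the opening and the grip force at its end, in the units of the state.
- r.get_state(): the state, without advancing time (a new reading comes with each control period).
- r.grab_frame(name): name is "scene" or "side" or "wrist"; returns a dict with "img" (480x640x3 uint8, blue, green, red), "fx", "fy", "cx", "cy" (pixels), "k1" (the pictures are not rectified: a ray, as slopes to the right and down, at radius r is drawn at 1 + k1 r^2 times it, then the intrinsics apply), "T" (4x4, takes a point from camera to world coordinates); the wrist camera has in their place "hand_eye" (4x4, takes a point from camera to tool coordinates, whose origin is the TCP and whose axes are the flange's). Camera axes: x right, y down, z forward; pixel columns grow to the right and rows downward; lengths in m; the calibration is good to about 2 mm. A picture is of the moment at which its call begins: read the wrist's pose just before it. There is no depth.
- r.job_done(): hands the job in; it is judged then, once.
Trained networks look in the newest picture that a camera, given by its name, has taken for a name from the list of things; names that differ only in an ending like _2 or _b are one class to them, and where a whole thing is asked for, a point or a joint stands for the part that bears it (a point fixed in the world has none). Each returns a list of dicts, best first, with "p" (0 to 1); they miss things now and then, are a little off and sometimes report something else, mostly with a low value. They report only what shows in the picture. A call takes as long as a camera call.
- r.silhouettes(label, camera): "pixels" (480x640 bool, what is visible of it) and "rect" ([centre column, centre row, width, height] in pixels, round what is visible of it).
The state is a dict: "time": time; "joints": joint angles; "joint_velocities": joint speeds; "tau": joint torques, N m; "ee_pos": TCP position; "orientation": TCP orientation; "ft_force": force on the tool from outside, world axes, zero at the start; "ft_torque": the same for the moment, N m; "finger_gap": finger opening in m; "grip_force": force on a finger pad.
Only numpy, scipy, OpenCV 4.12 (cv2) and the standard library are available. Lean on these libraries where they do the work, as an engineer would, in place of code of your own. Each camera call takes 0.05 s, during which the arm holds its last target. There are 200 camera calls.

## Working session

There is one attempt and no reset: what is moved stays moved. The work goes in short steps, Python scripts to look and compute and a tool call to move; the robot and the scene stay as the last step left them, time stands still between calls to the robot, and variables do not carry over. Pictures are saved under pics/ and viewed, at most 17 in all, crops included, and the job is handed in when it is done.

Besides the shell and the picture viewer there is one more tool, called after "Call:" as name(argument=value, ...), one argument or row to a line, values as JSON. apply_moves: Moves the arm, as the interface text tells. Shifts and turns lie within -1 to 1; 1 stands for 40 mm of shift or 0.1 rad of turn. Its arguments: {"type":"object","properties":{"moves":{"type":"array"},"hand":{"type":"number"}},"required":["moves"]}

```bash
ls; mkdir -p pics
cat > h.py <<'E'
import numpy as np, cv2
from cell import r
N=["base","bearer_broad","bearer_narrow","thin_offcut","board","whetstone","stud","long_block","short_block"]
def ray(f,uv):
    uv=np.asarray(uv,float).reshape(-1,2)
    d=np.c_[(uv[:,0]-f["cx"])/f["fx"],(uv[:,1]-f["cy"])/f["fy"]]
    s=d.copy()
    for _ in range(20): s=d/(1+f["k1"]*(s**2).sum(1,keepdims=True))
    return np.c_[s,np.ones(len(s))]
def camT(f,st=None):
    if "T" in f: return np.array(f["T"])
    from scipy.spatial.transform import Rotation as R
    T=np.eye(4);T[:3,:3]=R.from_quat(st["orientation"]).as_matrix();T[:3,3]=st["ee_pos"]
    return T@np.array(f["hand_eye"])
def onplane(f,T,uv,z):
    d=ray(f,uv)@T[:3,:3].T; o=T[:3,3]
    return o+d*((z-o[2])/d[:,2])[:,None]
def proj(f,T,P):
    P=(np.asarray(P)-T[:3,3])@T[:3,:3]; s=P[:,:2]/P[:,2:]
    s=s*(1+f["k1"]*(s**2).sum(1,keepdims=True))
    return np.c_[s[:,0]*f["fx"]+f["cx"],s[:,1]*f["fy"]+f["cy"]]
E
python3 - <<'E'
from h import *
import pickle
D={}
for c in ["scene","side"]:
    st=r.get_state();f=r.grab_frame(c);cv2.imwrite(f"pics/{c}0.png",f["img"])
    D[c]=(st,f,{})
    print(c,f["fx"],f["k1"],camT(f)[:3,3].round(3),camT(f)[:3,2].round(2))
    for n in N:
        s=r.silhouettes(n,c); D[c][2][n]=s
        print(n,[(round(x["p"],2),np.round(x["rect"]).tolist(),int(x["pixels"].sum())) for x in s[:3]])
pickle.dump(D,open("d0.pkl","wb"))
print(r.get_state()["time"])
E
```

```text
pics
scene 592.5229717792399 -0.08302301425193791 [-0.172  1.205  0.652] [ 0.47 -0.79 -0.4 ]
base [(0.86, [340.0, 270.0, 54.0, 40.0], 277)]
bearer_broad [(0.94, [330.0, 268.0, 32.0, 24.0], 353)]
bearer_narrow [(0.21, [401.0, 223.0, 49.0, 18.0], 639)]
thin_offcut [(0.58, [399.0, 222.0, 47.0, 16.0], 525)]
board [(0.82, [263.0, 249.0, 80.0, 44.0], 1235)]
whetstone [(0.71, [295.0, 302.0, 74.0, 40.0], 1067)]
stud [(0.62, [255.0, 311.0, 21.0, 41.0], 447)]
long_block [(0.65, [255.0, 310.0, 23.0, 40.0], 386), (0.61, [210.0, 291.0, 50.0, 38.0], 1297)]
short_block [(0.97, [391.0, 200.0, 38.0, 24.0], 618)]
side 565.1619569524246 -0.17940196010640458 [0.57  1.289 0.861] [-0.01 -0.84 -0.54]
base [(0.58, [350.0, 253.0, 58.0, 58.0], 1317)]
bearer_broad [(0.72, [357.0, 263.0, 44.0, 22.0], 1003)]
bearer_narrow [(0.64, [343.0, 225.0, 42.0, 12.0], 414)]
thin_offcut [(0.84, [352.0, 194.0, 40.0, 21.0], 622)]
board [(0.89, [280.0, 265.0, 32.0, 62.0], 1586)]
whetstone [(0.62, [364.0, 309.0, 69.0, 28.0], 1430)]
stud [(0.93, [361.0, 332.0, 17.0, 30.0], 346)]
long_block [(0.84, [291.0, 331.0, 53.0, 33.0], 1215)]
short_block [(0.94, [325.0, 178.0, 32.0, 22.0], 601)]
1.0
```

Run:
```python
import cv2
a=cv2.imread("pics/scene0.png")[140:400,150:490];b=cv2.imread("pics/side0.png")[140:400,200:460]
cv2.imwrite("pics/a.png",cv2.resize(a,(784,600),interpolation=3))
cv2.imwrite("pics/b.png",cv2.resize(b,(600,600),interpolation=3))
```

```text
(no output)
```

View pics/a.png

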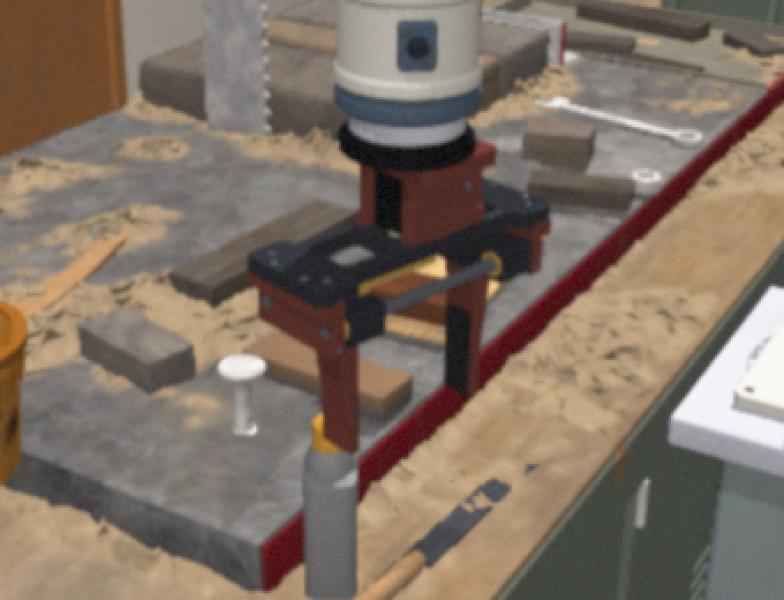

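View pics/b.png

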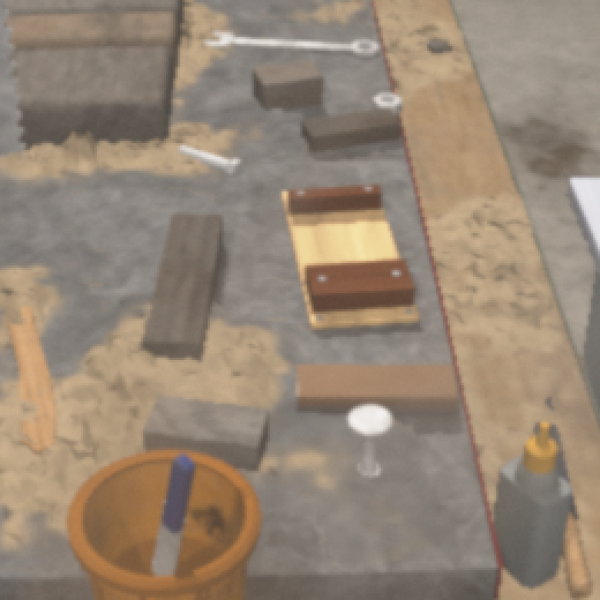

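The side view shows the stand (350,253) with the broad bearer nearer to +y, the thin offcut at (352,194) and the short block at (325,178). The board is at (280,265), the long block at (291,331), the whetstone at (364,309) and the stud at (361,332). Now I'll fit the poses.

```bash
cat >> h.py <<'E'
from scipy.optimize import minimize
S=dict(base=(.12,.28,.009),bearer_broad=(.115,.06,.025),bearer_narrow=(.115,.022,.025),thin_offcut=(.051,.13,.025),board=(.064,.252,.034),whetstone=(.052,.16,.026),long_block=(.057,.112,.04),short_block=(.062,.09,.045))
def corners(n,x,y,a,z0=0):
    if n=="stud":
        t=np.linspace(0,2*np.pi,24,endpoint=False);C=np.c_[np.cos(t),np.sin(t)]
        return [np.c_[C*rr+[x,y],np.full(24,z0+h)] for rr,h in []]
    sx,sy,sz=S[n];c,s=np.cos(a),np.sin(a)
    P=np.array([[i*sx/2,j*sy/2,k*sz] for i in(-1,1) for j in(-1,1) for k in(0,1)])
    return P@np.array([[c,-s,0],[s,c,0],[0,0,1]]).T+[x,y,z0]
def studparts(x,y,z0=0):
    t=np.linspace(0,2*np.pi,32,endpoint=False);C=np.c_[np.cos(t),np.sin(t)]
    ring=lambda d,h:np.c_[C*d/2+[x,y],np.full(32,z0+h)]
    return [np.r_[ring(.04,.057),ring(.04,.069)],np.r_[ring(.016,.0),ring(.016,.057)],np.r_[ring(.026,.048),ring(.026,.057)],np.r_[ring(.033,0),ring(.033,.004)]]
def fit(f,T,mask,n,z0=0,yaws=np.arange(0,np.pi,np.pi/6),init=None):
    ys,xs=np.nonzero(mask);k=max(1,int(200/max(np.ptp(xs),np.ptp(ys),1)))
    x0,x1,y0,y1=max(xs.min()-15,0),min(xs.max()+16,640),max(ys.min()-15,0),min(ys.max()+16,480)
    M=cv2.resize(mask[y0:y1,x0:x1].astype(np.uint8),None,fx=k,fy=k,interpolation=0)
    def cost(p):
        I=np.zeros_like(M)
        for P in ([corners(n,*p,z0)] if n!="stud" else studparts(p[0],p[1],z0)):
            q=((proj(f,T,P)-[x0,y0]+.5)*k-.5)
            h=cv2.convexHull(q.astype(np.float32))
            cv2.fillConvexPoly(I,np.round(h*16).astype(np.int32),1,shift=4)
        return 1-(I&M).sum()/max((I|M).sum(),1)
    sz=.069 if n=="stud" else S[n][2]
    c=onplane(f,T,[[xs.mean(),ys.mean()]],z0+sz/2)[0]
    best=None
    for a in ([0] if n=="stud" else yaws) if init is None else [init[2]]:
        p0=np.array([c[0],c[1],a]) if init is None else np.array(init)
        sim=p0+np.array([[0,0,0],[.02,0,.1],[0,.02,-.1],[-.01,-.01,.25]])
        for w in (1,.3):
            q=minimize(cost,sim[0],method="Nelder-Mead",options=dict(initial_simplex=sim[0]+(sim-sim[0])*w,xatol=1e-4,fatol=1e-4));sim=q.x+sim-sim[0]
        if best is None or q.fun<best.fun: best=q
    x=best.x; x[2]=(x[2]+np.pi/2)%np.pi-np.pi/2
    return x,1-best.fun
E
python3 - <<'E'
from h import *
import pickle
D=pickle.load(open("d0.pkl","rb"))
for c in ["side","scene"]:
    st,f,s=D[c];T=camT(f)
    for n in N:
        if s[n]:
            p,q=fit(f,T,s[n][-1 if n=="long_block" else 0]["pixels"],n,.009 if "bearer" in n else 0);print(c,n,p.round(4),round(q,2))
f=r.grab_frame("wrist");print(f["hand_eye"].round(3),f["fx"],f["k1"]);print(r.get_state()["orientation"],r.get_state()["ee_pos"])
cv2.imwrite("pics/w0.png",f["img"])
E
```

```text
side base [ 0.544  -0.0187 -1.4525] 0.49
side bearer_broad [0.4503 0.1078 0.0713] 0.97
side bearer_narrow [ 0.4674 -0.0789  0.1638] 0.86
side thin_offcut [ 0.4308 -0.2755 -1.2565] 0.95
side board [ 0.6433  0.0813 -0.0637] 0.88
side whetstone [0.4475 0.2771 1.5338] 0.89
side stud [ 0.4627  0.38   -0.0378] 0.74
side long_block [0.6163 0.3483 1.4977] 0.75
side short_block [ 0.5148 -0.3886 -1.3252] 0.94
scene base [ 0.5231  0.2178 -0.6135] 0.19
scene bearer_broad [ 0.459   0.0961 -0.9068] 0.39
scene bearer_narrow [ 0.4136 -0.2537  0.1632] 0.74
scene thin_offcut [ 0.4275 -0.2785 -1.2607] 0.76
scene board [ 0.6534  0.075  -0.0617] 0.61
scene whetstone [0.4436 0.2723 1.4807] 0.63
scene stud [0.465  0.3773 0.0156] 0.82
scene long_block [0.617  0.3434 1.3029] 0.9
scene short_block [ 0.5058 -0.386  -1.3036] 0.94
[[ 0.    -0.953 -0.304  0.085]
 [ 1.     0.001 -0.     0.   ]
 [ 0.    -0.304  0.953 -0.152]
 [ 0.     0.     0.     1.   ]] 380.196693520777 0.024136774632341786
[ 1.42935431e-01  9.89732016e-01  8.29944736e-07 -9.52158952e-06] [0.17677529 0.59946273 0.23367746]
```

Call:
apply_moves(
  moves=[0.4, -1, 0, 0, 0, -1, 0.4, -1, 0, 0, 0, -1, 0.4, -1, 0, 0, 0, -1, 0.4, -1, 0, 0, 0, -1, 0.4, -1, 0, 0, 0, -1, 0.4, -1, 0, 0, 0, -1, 0.4, -1, 0, 0, 0, -1, 0.4, -1, 0, 0, 0, -1, 0.4, -1, 0, 0, 0, -1, 0.4, -1, 0, 0, 0, -1, 0.4, -1, 0, 0, 0, -1, 0.4, -1, 0, 0, 0, -1, 0.4, -1, 0, 0, 0, -1, 0.4, -1, 0, 0, 0, -1, 0, -1, 0, 0, 0, -1, 0, -1, 0, 0, 0, -1, 0, 0, 0, 0, 0, -1, 0, 0, 0, 0, 0, -1, 0, 0, 0, 0, 0, -1, 0, 0, 0, 0, 0, -1],
  hand=-1,
)

```text
time: 3.05
ee_pos: [0.4008, -0.0408, 0.2338]
orientation: [0.911, 0.412, 0.0, 0.0]
ft_force: [0.8, -0.4, -0.8]
finger_gap: 0.0878
grip_force: 0.0
```

```bash
cat >> h.py <<'E'
def look(names,tag,zs={},cam="wrist"):
    st=r.get_state();f=r.grab_frame(cam);T=camT(f,st);cv2.imwrite(f"pics/{tag}.png",f["img"]);out={}
    y=st["orientation"];print("t",round(r.get_state()["time"],2),"tcp",np.round(st["ee_pos"],4),"yang",round(yang(st),4))
    for n in names:
        s=r.silhouettes(n,cam)
        if not s: print(n,"none");continue
        for o in s[:2]:
            if o["p"]<.3: continue
            p,q=fit(f,T,o["pixels"],n,zs.get(n,.009 if "bearer" in n else 0))
            print(n,round(o["p"],2),np.round(o["rect"]).astype(int),p.round(4),round(q,3));out.setdefault(n,p)
    return st,f,T,out
def yang(st):
    from scipy.spatial.transform import Rotation as R
    m=R.from_quat(st["orientation"]).as_matrix();return np.arctan2(m[1,1],m[0,1])
E
python3 -c "
from h import *
look(N,'w1')
look(['bearer_broad','bearer_narrow','thin_offcut','base','board'],'s1',cam='side')"
```

```text
t 3.1 tcp [ 0.4008 -0.0408  0.2338] yang -0.7208
base 0.83 [318 132 303 262] [ 0.4618 -0.0623  0.0893] 0.687
bearer_broad 0.76 [246  62 141 124] [0.4476 0.1063 0.0937] 0.982
bearer_narrow 0.62 [395 197 106 103] [ 0.4625 -0.0771  0.0966] 0.945
thin_offcut 0.84 [478 341 113  95] [ 0.5    -0.2611 -1.4737] 0.549
board 0.64 [500  24 107  48] [ 0.7292 -0.0087  1.4654] 0.982
whetstone none
long_block none
short_block 0.79 [596 338  58  25] [ 0.5249 -0.4024  0.21  ] 0.372
t 3.6 tcp [ 0.4008 -0.0405  0.2337] yang -0.7152
bearer_broad 0.58 [358 264  45  21] [0.4522 0.1072 0.0704] 0.947
bearer_narrow 0.77 [343 225  42  16] [ 0.4669 -0.0759  0.1348] 0.908
thin_offcut none
base 0.84 [354 258  57  52] [ 0.544  -0.0189 -1.4557] 0.488
board 0.88 [281 265  35  64] [ 0.6426  0.0828 -0.0558] 0.883
```

View pics/w1.png

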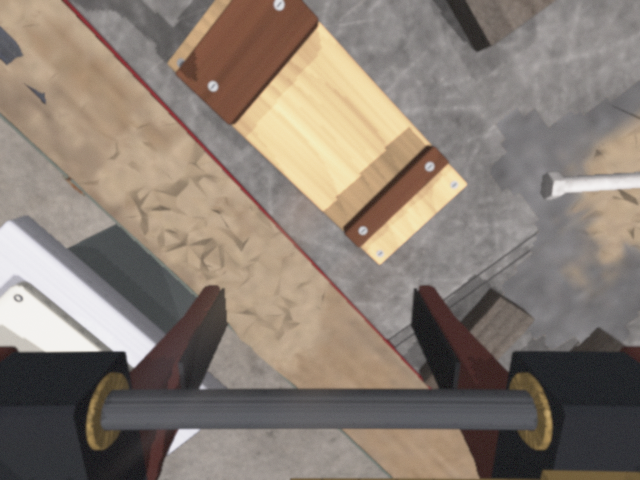

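The wrist view shows the stand clearly, with the broad bearer at (246,62) and the narrow one at (395,197). The fitted bearer centres are 184 mm apart, as they should be. Next I hover over the thin offcut.

Call:
apply_moves(
  moves=[0.125, -0.98, -0.125, 0, 0, -0.9, 0.125, -0.98, -0.125, 0, 0, -0.9, 0.125, -0.98, -0.125, 0, 0, -0.9, 0.125, -0.98, -0.125, 0, 0, -0.9, 0.125, -0.98, -0.125, 0, 0, -0.9, 0.125, -0.98, -0.125, 0, 0, -0.9, 0, 0, 0, 0, 0, 0],
)

```text
time: 4.55
ee_pos: [0.4315, -0.2797, 0.2032]
orientation: [0.988, 0.154, 0.0, 0.001]
ft_force: [-1.1, 0.1, -0.1]
finger_gap: 0.0878
grip_force: 0.0
```

```bash
python3 -c "
from h import *
look(['thin_offcut','short_block','bearer_narrow'],'w2')"
```

```text
t 4.6 tcp [ 0.4315 -0.2797  0.2032] yang -1.2615
thin_offcut 0.97 [312 217  62 144] [ 0.4257 -0.2732 -1.291 ] 0.938
short_block 0.62 [474 173 108 117] [ 0.5086 -0.3886 -1.3007] 0.932
bearer_narrow none
```

View pics/w2.png

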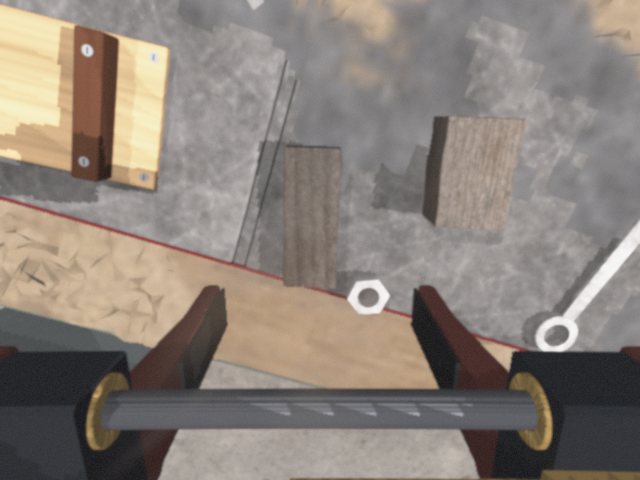

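The offcut lies at (312,217), clear of the nut at (368,297) and the short block. I descend and grip.

Call:
apply_moves(
  moves=[-0.15, 0.16, 0, 0, 0, -0.3, 0, 0, -1, 0, 0, 0, 0, 0, -1, 0, 0, 0, 0, 0, -1, 0, 0, 0, 0, 0, -1, 0, 0, 0, 0, 0, -0.35, 0, 0, 0, 0, 0, -0.35, 0, 0, 0, 0, 0, 0, 0, 0, 0],
)

```text
time: 5.55
ee_pos: [0.4247, -0.2687, 0.0153]
orientation: [0.99, 0.142, -0.0, -0.0]
ft_force: [-0.3, 1.2, 0.4]
finger_gap: 0.088
grip_force: 0.0
```

Call:
apply_moves(
  moves=[0, 0, 0, 0, 0, 0, 0, 0, 0, 0, 0, 0, 0, 0, 0, 0, 0, 0, 0, 0, 0, 0, 0, 0, 0, 0, 0, 0, 0, 0, 0, 0, 0, 0, 0, 0],
  hand=1,
)

```text
time: 6.15
ee_pos: [0.4254, -0.2698, 0.0163]
orientation: [0.99, 0.142, 0.001, 0.001]
ft_force: [-1.1, -1.2, 6.2]
finger_gap: 0.0504
grip_force: 30.0
```

Call:
apply_moves(
  moves=[0, 0, 0.5, 0, 0, 0, 0, 0, 1, 0, 0, 0, 0, 0.2, 1, 0, 0, 0, 0.1, 1, 0, 0, 0, -0.3, 0.1, 1, 0, 0, 0, -0.3, 0.1, 1, 0, 0, 0, -0.3, 0.15, 1, 0, 0, 0, -0.3, 0.1, 1, 0, 0, 0, -0.3, 0.1, 1, 0, 0, 0, -0.2, 0.1, 0.8, 0, 0, 0, -0.2, 0, 0, 0, 0, 0, 0, 0, 0, 0, 0, 0, 0],
)

```text
time: 7.35
ee_pos: [0.4543, 0.0112, 0.1155]
orientation: [0.999, 0.049, -0.0, 0.0]
ft_force: [0.1, 0.0, -2.0]
finger_gap: 0.0507
grip_force: 30.0
```

```bash
python3 -c "
from h import *
look(['thin_offcut','bearer_narrow','bearer_broad'],'w3',zs={'thin_offcut':r.get_state()['ee_pos'][2]-.0155})"
```

```text
t 7.4 tcp [0.4543 0.0112 0.1155] yang -1.4736
thin_offcut 0.95 [319 309 126 278] [ 0.4897  0.0151 -1.4595] 0.809
bearer_narrow 0.88 [452 246  65 172] [ 0.4623 -0.077   0.0992] 0.929
bearer_broad 0.84 [170 243 114 176] [0.447  0.1056 0.0893] 0.956
```

View pics/w3.png

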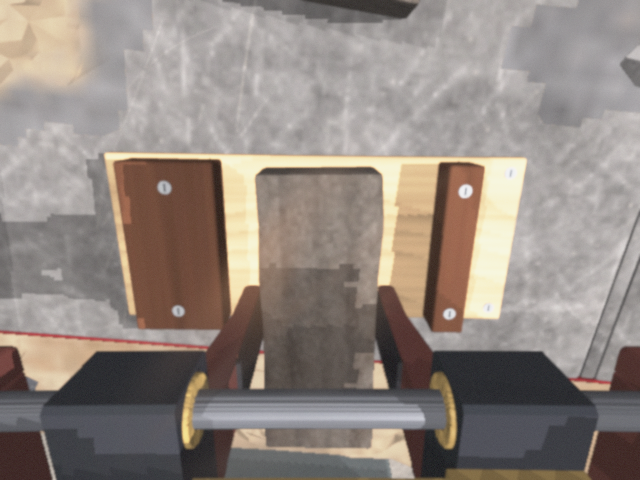

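```bash
python3 -c "
from h import *
st=r.get_state();f=r.grab_frame('wrist');T=camT(f,st)
a=onplane(f,T,[[258,170],[381,170]],st['ee_pos'][2]-.0155+.025);print(a.round(4),a.mean(0)-.065*np.array([np.cos(.09),np.sin(.09),0]))
for n,z in (('base',.009),):
  print(onplane(f,T,[[106,154],[525,158],[132,315],[499,319]],z).round(4))
"
```

```text
[[ 0.5181  0.0386  0.1251]
 [ 0.5224 -0.0067  0.1251]] [0.45549046 0.01011659 0.12507749]
[[ 0.5026  0.1553  0.009 ]
 [ 0.526  -0.1203  0.009 ]
 [ 0.3842  0.145   0.009 ]
 [ 0.4068 -0.1317  0.009 ]]
```

The offcut is held squarely between the bearers at (320,300), and its far end matches the target to about 2 mm. I lower it now.

Call:
apply_moves(
  moves=[0.05, 0, -0.8, 0, 0, -0.1, 0, 0, -0.8, 0, 0, 0, 0, 0, -0.4, 0, 0, 0, 0, 0, -0.2, 0, 0, 0, 0, 0, -0.08, 0, 0, 0, 0, 0, 0, 0, 0, 0],
)

```text
time: 8.2
ee_pos: [0.457, 0.0101, 0.0251]
orientation: [0.999, 0.042, 0.0, 0.0]
ft_force: [-0.3, 0.0, -0.6]
finger_gap: 0.0508
grip_force: 30.0
```

Call:
apply_moves(
  moves=[0, 0, 0, 0, 0, 0, 0, 0, 0, 0, 0, 0, 0, 0, 0, 0, 0, 0, 0, 0, 0, 0, 0, 0, 0, 0, 0, 0, 0, 0],
  hand=-1,
)

```text
time: 8.7
ee_pos: [0.4569, 0.0107, 0.0246]
orientation: [0.999, 0.042, 0.0, -0.0]
ft_force: [0.5, -0.4, -0.3]
finger_gap: 0.0863
grip_force: 0.0
```

Call:
apply_moves(
  moves=[0, 0, 0.4, 0, 0, 0, 0, 0, 1, 0, 0, 0, 0, 0, 1, 0, 0, 0, 0, 0, 1, 0, 0, 0, 0, 0, 1, 0, 0, 0, 0, 0, 0, 0, 0, 0],
)

```text
time: 9.3
ee_pos: [0.4599, 0.0107, 0.2052]
orientation: [0.999, 0.042, 0.005, 0.0]
ft_force: [0.4, -0.7, 0.0]
finger_gap: 0.0878
grip_force: 0.0
```

```bash
python3 -c "
from h import *
look(['thin_offcut','bearer_narrow','bearer_broad','board'],'w4',zs={'thin_offcut':.009})"
```

```text
t 9.35 tcp [0.4599 0.0107 0.2052] yang -1.4859
thin_offcut 0.8 [319 221  56 145] [ 0.4559  0.0107 -1.5075] 0.931
thin_offcut 0.48 [246  29 295  58] [ 0.6291  0.036  -0.0728] 0.812
bearer_narrow 0.9 [417 220  41 129] [ 0.4626 -0.0774  0.0965] 0.924
bearer_broad 0.56 [208 222  80 125] [0.4462 0.1058 0.0873] 0.954
board 0.9 [245  29 301  58] [ 0.6421  0.095  -0.0891] 0.977
```

View pics/w4.png

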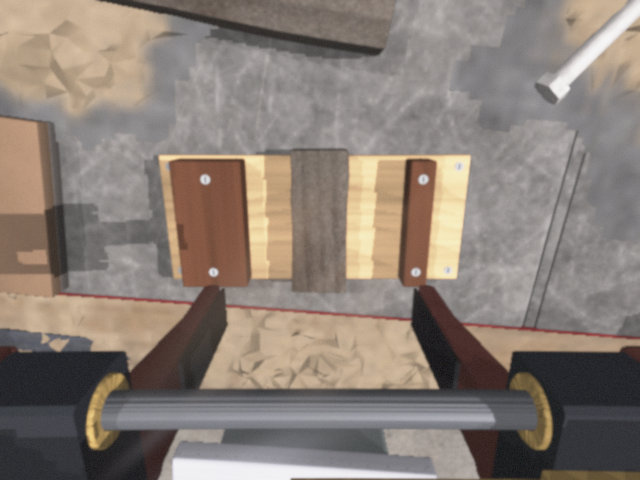

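The offcut lies at (319,221), between and parallel to the bearers at (208,222) and (417,220). Next is the board.

Call:
apply_moves(
  moves=[0.33, 0.13, 0.05, 0, 0, 1, 0.33, 0.13, 0.05, 0, 0, 1, 0.33, 0.13, 0.05, 0, 0, 1, 0.33, 0.13, 0.05, 0, 0, 1, 0.33, 0.13, 0.05, 0, 0, 1, 0.33, 0.13, 0.05, 0, 0, 1, 0.33, 0.13, 0.05, 0, 0, 1, 0.33, 0.13, 0.05, 0, 0, 1, 0.33, 0.13, 0.05, 0, 0, 1, 0.33, 0.13, 0.05, 0, 0, 1, 0.33, 0.13, 0.05, 0, 0, 1, 0.33, 0.13, 0.05, 0, 0, 1, 0.33, 0.13, 0.05, 0, 0, 1, 0.33, 0.13, 0.05, 0, 0, 1, 0, 0, 0, 0, 0, 0],
)

```text
time: 11.05
ee_pos: [0.6421, 0.0839, 0.2264]
orientation: [0.736, 0.677, -0.001, -0.001]
ft_force: [-0.5, -0.1, 0.7]
finger_gap: 0.0876
grip_force: 0.0
```

```bash
python3 -c "
from h import *
look(['board','whetstone','stud','long_block','bearer_broad'],'w5')"
```

```text
t 11.1 tcp [0.6421 0.0839 0.2264] yang -0.0847
board 0.83 [319 189  72 276] [ 0.6401  0.0931 -0.0853] 0.941
whetstone 0.57 [ 84  21 168  40] [0.4415 0.2784 1.5338] 0.991
stud none
long_block none
bearer_broad 0.87 [110 202 147  87] [0.4473 0.1064 0.0942] 0.971
```

View pics/w5.png

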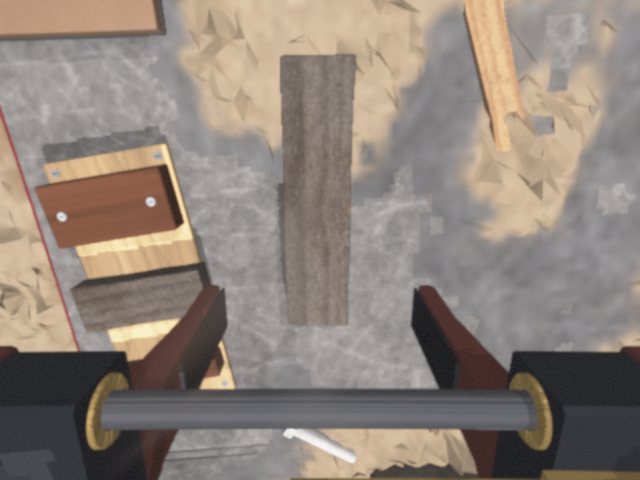

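The board lies at (319,189) and is fully visible and aligned. I descend and grip.

Call:
apply_moves(
  moves=[-0.05, 0.23, -1, 0, 0, 0, 0, 0, -1, 0, 0, 0, 0, 0, -1, 0, 0, 0, 0, 0, -1, 0, 0, 0, 0, 0, -0.8, 0, 0, 0, 0, 0, -0.35, 0, 0, 0, 0, 0, 0, 0, 0, 0],
)

```text
time: 12.05
ee_pos: [0.6381, 0.0923, 0.0207]
orientation: [0.737, 0.676, -0.002, -0.001]
ft_force: [-0.6, 0.7, 0.5]
finger_gap: 0.0882
grip_force: 0.0
```

Call:
apply_moves(
  moves=[0, 0, 0, 0, 0, 0, 0, 0, 0, 0, 0, 0, 0, 0, 0, 0, 0, 0, 0, 0, 0, 0, 0, 0, 0, 0, 0, 0, 0, 0, 0, 0, 0, 0, 0, 0],
  hand=1,
)

```text
time: 12.65
ee_pos: [0.6408, 0.0928, 0.0242]
orientation: [0.737, 0.676, 0.001, 0.001]
ft_force: [-0.4, -0.7, 7.0]
finger_gap: 0.0636
grip_force: 30.0
```

Call:
apply_moves(
  moves=[0, 0, 0.5, 0, 0, 0, 0, 0, 1, 0, 0, 0, 0, 0, 1, 0, 0, 0, -0.9, -0.4, 0, 0, 0, 0.35, -0.9, -0.4, 0, 0, 0, 0.35, -0.9, -0.4, 0, 0, 0, 0.35, -0.9, -0.4, 0, 0, 0, 0.35, -0.9, -0.37, 0, 0, 0, 0.35, -0.15, 0, 0, 0, 0, 0, 0, 0, 0, 0, 0, 0, 0, 0, 0, 0, 0, 0],
)

```text
time: 13.75
ee_pos: [0.4551, 0.014, 0.1229]
orientation: [0.675, 0.738, 0.001, 0.001]
ft_force: [0.1, 0.7, -4.3]
finger_gap: 0.0639
grip_force: 30.0
```

```bash
python3 -c "
from h import *
st,f,T,o=look(['board','thin_offcut','bearer_broad','bearer_narrow'],'w6',zs={'board':r.get_state()['ee_pos'][2]-.02,'thin_offcut':.009})
for i in range(4):
  s=r.get_state();print(s['ee_pos'].round(4) if hasattr(s['ee_pos'],'round') else s['ee_pos'])
look(['board','bearer_broad','bearer_narrow'],'s6',zs={'board':r.get_state()['ee_pos'][2]-.02},cam='side')
"
```

```text
t 13.8 tcp [0.4551 0.014  0.1229] yang 0.0888
board 0.82 [322 240 190 480] [0.4548 0.0177 0.0887] 0.848
thin_offcut 0.94 [322 252 197  78] [0.5326 0.0601 0.0814] 0.335
bearer_broad 0.79 [320 102 202 111] [ 0.5315  0.1398 -1.5273] 0.284
bearer_narrow 0.82 [318 364 156  36] [ 0.5374 -0.1278 -1.4413] 0.18
[0.4544 0.0141 0.1224]
[0.4544 0.0141 0.1224]
[0.4544 0.0141 0.1224]
[0.4544 0.0141 0.1224]
t 14.05 tcp [0.4544 0.0141 0.1224] yang 0.0894
board none
bearer_broad 0.8 [354 264  43  19] [0.451  0.1066 0.0386] 0.931
bearer_narrow 0.57 [332 225  18  12] [ 0.5329 -0.0733  0.0193] 0.47
```

View pics/w6.png

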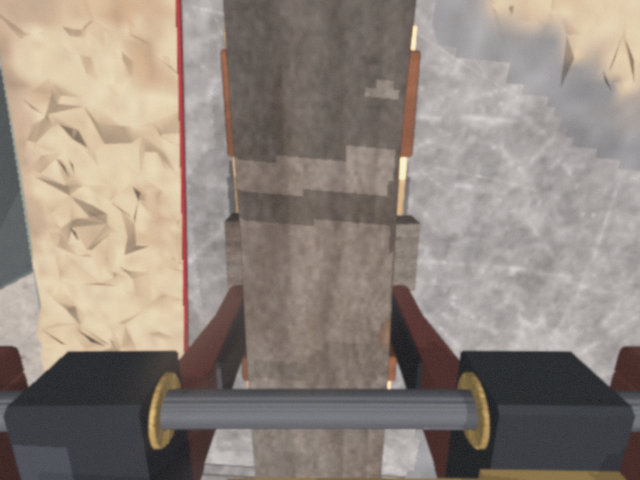

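The board is centred and parallel over the stand, with the offcut's ends showing evenly on both sides at (235,250) and (406,250). I lower it.

Call:
apply_moves(
  moves=[0, 0, -0.7, 0, 0, 0, 0, 0, -0.5, 0, 0, 0, 0, 0, -0.25, 0, 0, 0, 0, 0, -0.12, 0, 0, 0, 0, 0, -0.05, 0, 0, 0, 0, 0, 0, 0, 0, 0],
)

```text
time: 14.8
ee_pos: [0.4539, 0.0139, 0.0583]
orientation: [0.675, 0.738, 0.0, 0.0]
ft_force: [0.2, 0.1, -3.8]
finger_gap: 0.0635
grip_force: 30.0
```

Call:
apply_moves(
  moves=[0, 0, -0.03, 0, 0, 0, 0, 0, -0.03, 0, 0, 0, 0, 0, 0, 0, 0, 0],
)

```text
time: 15.1
ee_pos: [0.4542, 0.0139, 0.0578]
orientation: [0.675, 0.738, 0.001, 0.001]
ft_force: [-6.9, 0.6, 29.9]
finger_gap: 0.0632
grip_force: 30.0
```

Call:
apply_moves(
  moves=[0, 0, 0.03, 0, 0, 0, 0, 0, 0, 0, 0, 0],
)

```text
time: 15.3
ee_pos: [0.4545, 0.0139, 0.0578]
orientation: [0.675, 0.738, 0.001, 0.001]
ft_force: [-2.3, 0.4, 14.1]
finger_gap: 0.064
grip_force: 30.0
```

Call:
apply_moves(
  moves=[0, 0, 0, 0, 0, 0, 0, 0, 0, 0, 0, 0, 0, 0, 0, 0, 0, 0, 0, 0, 0, 0, 0, 0, 0, 0, 0, 0, 0, 0],
  hand=-1,
)

```text
time: 15.8
ee_pos: [0.4536, 0.0139, 0.0564]
orientation: [0.675, 0.738, -0.0, -0.0]
ft_force: [-0.2, 0.3, 0.4]
finger_gap: 0.0879
grip_force: 0.0
```

Call:
apply_moves(
  moves=[0, 0, 0.4, 0, 0, 0, 0, 0, 1, 0, 0, 0, 0, 0, 1, 0, 0, 0, 0, 0, 1, 0, 0, 0, 0, 0, 1, 0, 0, 0, 0, 0, 0, 0, 0, 0],
)

```text
time: 16.4
ee_pos: [0.4566, 0.0139, 0.2373]
orientation: [0.675, 0.738, 0.003, 0.004]
ft_force: [0.5, 0.6, -0.0]
finger_gap: 0.0876
grip_force: 0.0
```

```bash
python3 -c "
from h import *
look(['board','whetstone','stud','bearer_broad','bearer_narrow'],'w7',zs={'board':.034})
"
```

```text
t 16.45 tcp [0.4566 0.0139 0.2373] yang 0.089
board 0.98 [314 203  80 290] [0.4536 0.0135 0.0926] 0.941
whetstone none
stud none
bearer_broad 0.81 [315 108 134  76] [0.4472 0.1056 0.0865] 0.394
bearer_narrow 0.82 [314 295 113  33] [ 0.5102 -0.1219 -1.5328] 0.377
```

View pics/w7.png

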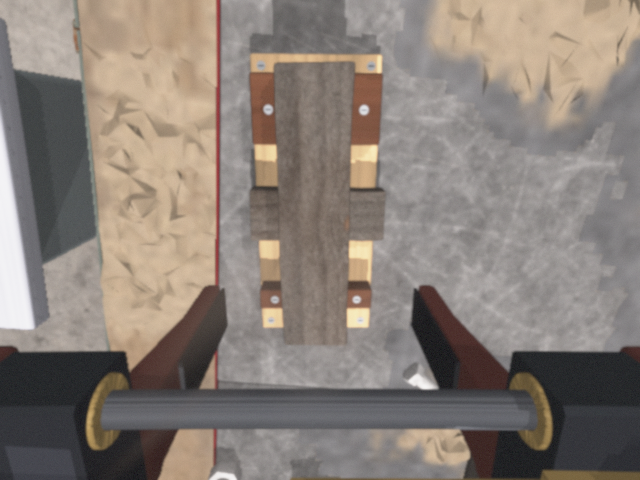

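The board lies centred across both bearers and the offcut. The whetstone is next.

Call:
apply_moves(
  moves=[-0.025, 0.47, 0, 0, 0, 1, -0.025, 0.47, 0, 0, 0, 1, -0.025, 0.47, 0, 0, 0, 1, -0.025, 0.47, 0, 0, 0, 1, -0.025, 0.47, 0, 0, 0, 1, -0.025, 0.47, 0, 0, 0, 1, -0.025, 0.47, 0, 0, 0, 1, -0.025, 0.47, 0, 0, 0, 1, -0.025, 0.47, 0, 0, 0, 1, -0.025, 0.47, 0, 0, 0, 1, -0.025, 0.47, 0, 0, 0, 1, -0.025, 0.47, 0, 0, 0, 1, -0.025, 0.47, 0, 0, 0, 1, -0.025, 0.47, 0, 0, 0, 1, 0, 0, 0, 0, 0, 0.4, 0, 0, 0, 0, 0, 0],
)

```text
time: 18.3
ee_pos: [0.4388, 0.2772, 0.2309]
orientation: [0.02, 1.0, -0.001, -0.001]
ft_force: [-0.2, -0.4, -0.1]
finger_gap: 0.0876
grip_force: 0.0
```

```bash
python3 -c "
from h import *
look(['whetstone','stud','long_block','board'],'w8',zs={'board':.034})
"
```

```text
t 18.35 tcp [0.4388 0.2772 0.2309] yang 1.5302
whetstone 0.83 [320 213  60 164] [0.4437 0.2776 1.5317] 0.973
stud 0.57 [440 238  55  58] [0.4612 0.3857 0.1954] 0.926
long_block none
board 0.74 [ 91 242 180  94] [0.4546 0.0132 0.0989] 0.941
board 0.42 [141 224 100 125] [ 0.5086  0.1394 -1.3942] 0.307
```

View pics/w8.png

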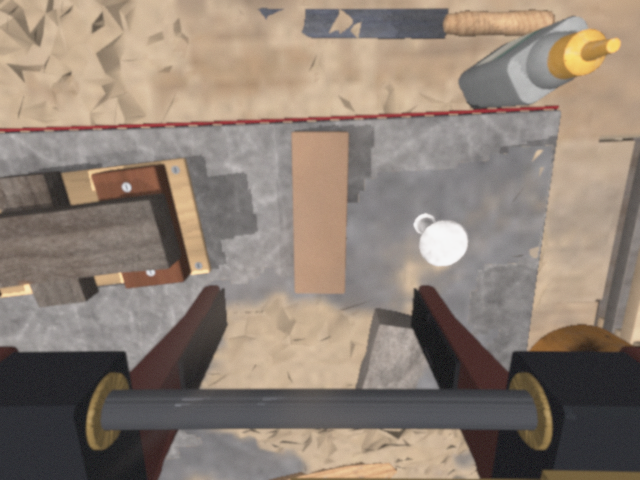

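The whetstone is at (320,213), aligned with the jaws, and the stud head at (443,243) is well clear of them. I descend and grip.

Call:
apply_moves(
  moves=[0.12, 0, -1, 0, 0, 0, 0, 0, -1, 0, 0, 0, 0, 0, -1, 0, 0, 0, 0, 0, -1, 0, 0, 0, 0, 0, -0.9, 0, 0, 0, 0, 0, -0.4, 0, 0, 0, 0, 0, 0, 0, 0, 0],
)

```text
time: 19.25
ee_pos: [0.4429, 0.2758, 0.0182]
orientation: [0.021, 1.0, -0.001, -0.002]
ft_force: [0.5, -0.4, -0.6]
finger_gap: 0.0878
grip_force: 0.0
```

Call:
apply_moves(
  moves=[0, 0, 0, 0, 0, 0, 0, 0, 0, 0, 0, 0, 0, 0, 0, 0, 0, 0, 0, 0, 0, 0, 0, 0, 0, 0, 0, 0, 0, 0, 0, 0, 0, 0, 0, 0],
  hand=1,
)

```text
time: 19.85
ee_pos: [0.4447, 0.2773, 0.0212]
orientation: [0.021, 1.0, 0.0, 0.0]
ft_force: [-1.5, -0.8, 6.7]
finger_gap: 0.0514
grip_force: 30.0
```

Call:
apply_moves(
  moves=[0, 0, 0.5, 0, 0, 0, 0, 0, 1, 0, 0, 0, 0, 0, 1, 0, 0, 0, 0, -0.2, 0.75, 0, 0, 0, 0, -0.86, 0, 0, 0, 0.3, 0, -0.86, 0, 0, 0, 0.3, 0, -0.86, 0, 0, 0, 0.3, 0, -0.86, 0, 0, 0, 0.3, 0, -0.65, 0, 0, 0, 0.1, 0, 0, 0, 0, 0, 0, 0, 0, 0, 0, 0, 0],
)

```text
time: 20.95
ee_pos: [0.444, 0.105, 0.1503]
orientation: [-0.043, 0.999, 0.0, -0.0]
ft_force: [0.0, -0.7, -4.2]
finger_gap: 0.0514
grip_force: 30.0
```

```bash
python3 -c "
from h import *
look(['whetstone','board','bearer_broad'],'w9',zs={'board':.034,'whetstone':r.get_state()['ee_pos'][2]-.02})
print(r.get_state()['ee_pos'])
"
```

```text
t 21.0 tcp [0.444  0.105  0.1503] yang 1.6572
whetstone 0.9 [320 298 139 334] [ 0.443   0.1052 -1.4804] 0.858
board 0.66 [130 252 257  99] [ 0.4614 -0.0676  0.0808] 0.936
bearer_broad 0.51 [319 297 135 335] [0.4246 0.0908 0.1057] 0.366
[0.44432366 0.10620695 0.15036639]
```

View pics/w9.png

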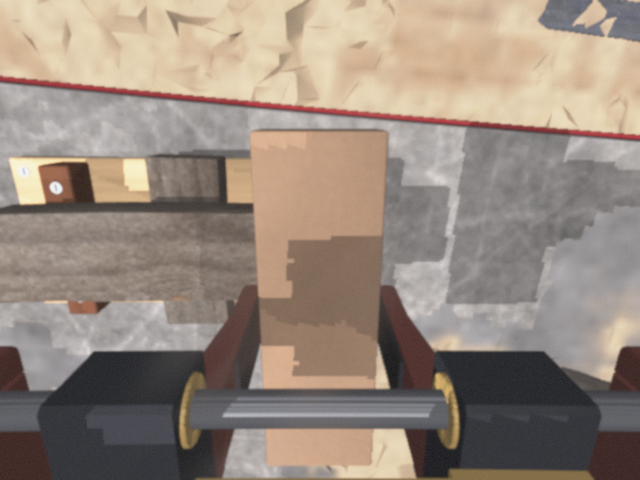

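Call:
apply_moves(
  moves=[0.06, 0, -0.7, 0, 0, 0, 0, 0, -0.5, 0, 0, 0, 0, 0, -0.2, 0, 0, 0, 0, 0, -0.1, 0, 0, 0, 0, 0, 0, 0, 0, 0],
)

```text
time: 21.65
ee_pos: [0.4468, 0.1058, 0.0904]
orientation: [-0.044, 0.999, -0.0, -0.0]
ft_force: [-0.1, 0.0, -3.9]
finger_gap: 0.052
grip_force: 30.0
```

Call:
apply_moves(
  moves=[0, 0, -0.03, 0, 0, 0, 0, 0, 0, 0, 0, 0],
)

```text
time: 21.85
ee_pos: [0.4473, 0.1056, 0.0899]
orientation: [-0.044, 0.999, 0.0, 0.001]
ft_force: [-0.1, -0.2, -3.9]
finger_gap: 0.0518
grip_force: 30.0
```

Call:
apply_moves(
  moves=[0, 0, -0.025, 0, 0, 0, 0, 0, 0, 0, 0, 0],
)

```text
time: 22.05
ee_pos: [0.4473, 0.1056, 0.0892]
orientation: [-0.044, 0.999, 0.0, 0.001]
ft_force: [-1.7, -0.6, 4.4]
finger_gap: 0.0518
grip_force: 30.0
```

Call:
apply_moves(
  moves=[0, 0, 0, 0, 0, 0, 0, 0, 0, 0, 0, 0, 0, 0, 0, 0, 0, 0, 0, 0, 0, 0, 0, 0, 0, 0, 0, 0, 0, 0],
  hand=-1,
)

```text
time: 22.55
ee_pos: [0.4468, 0.1055, 0.0883]
orientation: [-0.044, 0.999, -0.0, 0.0]
ft_force: [-0.7, -0.1, 0.5]
finger_gap: 0.0866
grip_force: 0.0
```

Call:
apply_moves(
  moves=[0, 0, 0.4, 0, 0, 0, 0, 0, 1, 0, 0, 0, 0, 0, 1, 0, 0, 0, 0, 0, 1, 0, 0, 0, 0, 0, 0.5, 0, 0, 0, 0, 0, 0, 0, 0, 0],
)

```text
time: 23.15
ee_pos: [0.4486, 0.1058, 0.2472]
orientation: [-0.044, 0.999, 0.0, 0.003]
ft_force: [0.0, 0.3, -0.6]
finger_gap: 0.0875
grip_force: 0.0
```

```bash
python3 -c "
from h import *
look(['whetstone','board','stud'],'w10',zs={'board':.034,'whetstone':.068})
f=r.grab_frame('side');T=camT(f)
for z in (0,.1,.15,.2,.25): print(z,onplane(f,T,[[435,331],[431,392],[418,345],[440,345]],z).round(3).tolist())
"
```

```text
t 23.2 tcp [0.4486 0.1058 0.2472] yang 1.6591
whetstone 0.83 [318 215  65 182] [ 0.4471  0.1059 -1.4738] 0.962
board 0.78 [213 210 285  75] [ 0.4604 -0.0514  0.0924] 0.843
stud 0.97 [600 247  75  53] [0.4611 0.3899 0.081 ] 0.839
stud 0.35 [531 336  88  62] [0.556  0.3406 0.1444] 0.493
0 [[0.287, 0.348, 0.0], [0.329, 0.528, 0.0], [0.333, 0.391, 0.0], [0.285, 0.394, 0.0]]
0.1 [[0.32, 0.457, 0.1], [0.357, 0.617, 0.1], [0.361, 0.496, 0.1], [0.318, 0.498, 0.1]]
0.15 [[0.336, 0.512, 0.15], [0.371, 0.661, 0.15], [0.375, 0.548, 0.15], [0.334, 0.55, 0.15]]
0.2 [[0.353, 0.566, 0.2], [0.385, 0.705, 0.2], [0.388, 0.6, 0.2], [0.351, 0.602, 0.2]]
0.25 [[0.369, 0.621, 0.25], [0.399, 0.749, 0.25], [0.402, 0.652, 0.25], [0.367, 0.654, 0.25]]
```

View pics/w10.png

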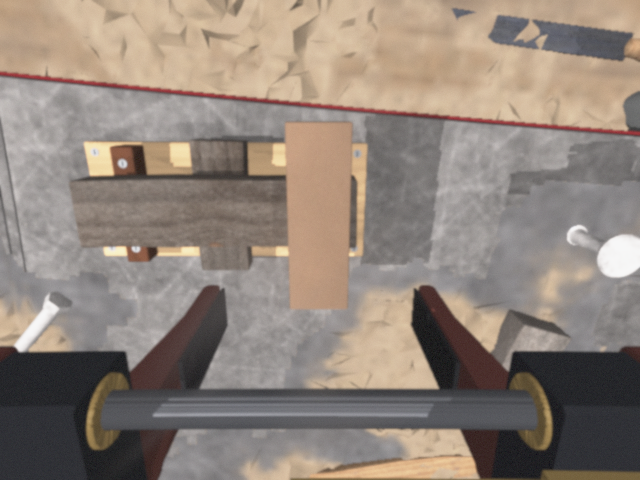

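The whetstone lies crosswise over the broad bearer at (318,215), with its centre within 1 mm of target. Now the stud.

Call:
apply_moves(
  moves=[0.04, 0.865, 0, 0, 0, 0, 0.04, 0.865, 0, 0, 0, 0, 0.04, 0.865, 0, 0, 0, 0, 0.04, 0.865, 0, 0, 0, 0, 0.04, 0.865, 0, 0, 0, 0, 0.04, 0.865, 0, 0, 0, 0, 0.04, 0.865, 0, 0, 0, 0, 0.04, 0.865, 0, 0, 0, 0, 0, 0, 0, 0, 0, 0],
)

```text
time: 24.3
ee_pos: [0.4592, 0.3854, 0.2425]
orientation: [-0.046, 0.999, -0.0, -0.001]
ft_force: [0.4, 1.0, -0.5]
finger_gap: 0.0881
grip_force: 0.0
```

```bash
python3 -c "
from h import *
st,f,T,o=look(['stud'],'w11')
m=r.silhouettes('stud','wrist')[0]['pixels'].astype(np.uint8)
# head = largest inscribed blob
e=cv2.morphologyEx(m,cv2.MORPH_OPEN,cv2.getStructuringElement(cv2.MORPH_ELLIPSE,(25,25)))
ys,xs=np.nonzero(e);print(xs.mean(),ys.mean(),onplane(f,T,[[xs.mean(),ys.mean()]],.066))
"
```

```text
t 24.35 tcp [0.4592 0.3854 0.2425] yang 1.6618
stud 0.75 [316 218  46  53] [0.4612 0.3848 0.0771] 0.945
317.1710882512182 219.32539252842446 [[0.45864881 0.38436065 0.066     ]]
```

View pics/w11.png

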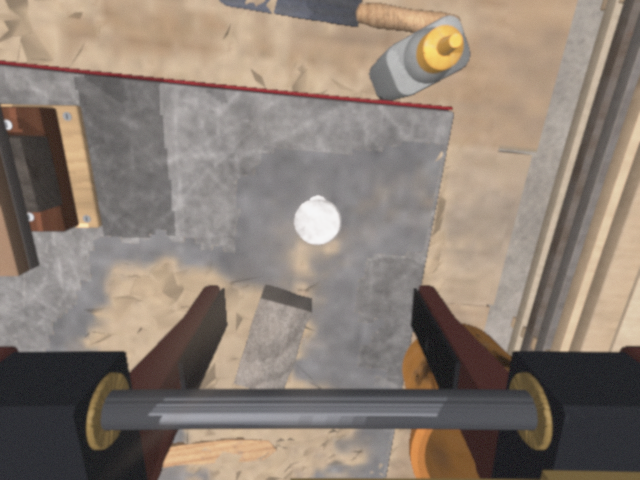

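The stud head is at (317,220), right under the jaws. I descend and grip.

Call:
apply_moves(
  moves=[0.02, -0.02, -1, 0, 0, 0, 0, 0, -1, 0, 0, 0, 0, 0, -1, 0, 0, 0, 0, 0, -1, 0, 0, 0, 0, 0, -0.6, 0, 0, 0, 0, 0, 0, 0, 0, 0, 0, 0, 0, 0, 0, 0],
)

```text
time: 25.15
ee_pos: [0.4605, 0.3805, 0.0604]
orientation: [-0.044, 0.999, -0.0, -0.0]
ft_force: [0.4, -0.2, 0.3]
finger_gap: 0.0877
grip_force: 0.0
```

Call:
apply_moves(
  moves=[0, 0, 0, 0, 0, 0, 0, 0, 0, 0, 0, 0, 0, 0, 0, 0, 0, 0, 0, 0, 0, 0, 0, 0, 0, 0, 0, 0, 0, 0, 0, 0, 0, 0, 0, 0],
  hand=1,
)

```text
time: 25.75
ee_pos: [0.4604, 0.3816, 0.0604]
orientation: [-0.044, 0.999, 0.0, 0.0]
ft_force: [-0.4, 1.5, 0.7]
finger_gap: 0.0434
grip_force: 0.5
```

Call:
apply_moves(
  moves=[0, 0, 0, 0, 0, 0, 0, 0, 0, 0, 0, 0, 0, 0, 0, 0, 0, 0],
)

```text
time: 26.05
ee_pos: [0.4606, 0.3819, 0.0604]
orientation: [-0.044, 0.999, 0.0, 0.0]
ft_force: [-0.0, 2.6, 1.7]
finger_gap: 0.0377
grip_force: 30.0
```

Call:
apply_moves(
  moves=[0, 0, 0.5, 0, 0, 0, 0, 0, 1, 0, 0, 0, 0, 0, 1, 0, 0, 0, 0, 0, 1, 0, 0, 0, 0, -0.4, 0.5, 0, 0, 0, 0, -0.92, 0, 0, 0, 0, 0, -0.92, 0, 0, 0, 0, 0, -0.92, 0, 0, 0, 0, 0, -0.92, 0, 0, 0, 0, 0, -0.92, 0, 0, 0, 0, 0, -0.92, 0, 0, 0, 0, 0, -0.92, 0, 0, 0, 0, 0, -0.92, 0, 0, 0, 0, 0, -0.92, 0, 0, 0, 0, 0, -0.92, 0, 0, 0, 0, 0, -0.92, 0, 0, 0, 0, 0, -0.92, 0, 0, 0, 0, 0, 0, 0, 0, 0, 0],
)

```text
time: 27.85
ee_pos: [0.4596, -0.0795, 0.2198]
orientation: [-0.042, 0.999, -0.0, -0.001]
ft_force: [0.1, 0.2, -2.5]
finger_gap: 0.0374
grip_force: 30.0
```

```bash
python3 -c "
from h import *
z=r.get_state()['ee_pos'][2]-.0604
look(['bearer_narrow','board','whetstone'],'w12',zs={'board':.034,'whetstone':.068})
look(['stud'],'s12',zs={'stud':z},cam='side')
look(['stud'],'c12',zs={'stud':z},cam='scene')
a=cv2.imread('pics/s12.png')[120:320,240:440];b=cv2.imread('pics/w12.png')
cv2.imwrite('pics/s12z.png',np.hstack([cv2.resize(a,(400,400)),cv2.resize(b,(400,300))[:, :] if 0 else cv2.copyMakeBorder(cv2.resize(b,(400,300)),0,100,0,0,0)]))
"
```

```text
t 27.9 tcp [ 0.4596 -0.0795  0.2198] yang 1.6553
bearer_narrow 0.88 [321 172  26  31] [ 0.4232 -0.1271 -1.4754] 0.583
bearer_narrow 0.43 [398 213 260 122] [ 0.414  -0.0759 -1.4891] 0.386
board 0.98 [400 224 240  83] [ 0.4597 -0.0453  0.0856] 0.835
whetstone 0.74 [563 231 124 200] [ 0.4458  0.1056 -1.4797] 0.963
t 28.1 tcp [ 0.4598 -0.0756  0.2199] yang 1.6592
stud 0.44 [292 329  53  34] [ 0.5806  0.568  -0.3173] 0.332
stud 0.41 [347 171  14  28] [ 0.4649 -0.0715  0.2673] 0.474
t 28.2 tcp [ 0.4601 -0.0752  0.2201] yang 1.6604
stud 0.71 [363 176  16  37] [ 0.4586 -0.0732  0.1568] 0.532
```

View pics/s12z.png

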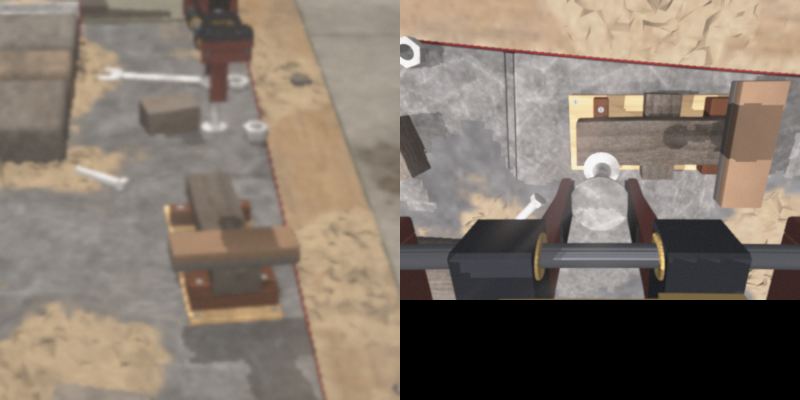

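The stud hangs upright over the narrow bearer end of the board (side crop (213,125)). I lower it.

Call:
apply_moves(
  moves=[0.06, -0.05, -0.8, 0, 0, 0, 0, 0, -0.8, 0, 0, 0, 0, 0, -0.4, 0, 0, 0, 0, 0, -0.15, 0, 0, 0, 0, 0, 0, 0, 0, 0, 0, 0, 0, 0, 0, 0],
)

```text
time: 28.85
ee_pos: [0.4635, -0.078, 0.135]
orientation: [-0.044, 0.999, -0.0, 0.001]
ft_force: [-0.1, -0.8, -3.3]
finger_gap: 0.0377
grip_force: 30.0
```

```bash
python3 -c "
from h import *
look(['board','stud'],'w13',zs={'board':.034,'stud':.072})
"
```

```text
t 28.9 tcp [ 0.4635 -0.078   0.135 ] yang 1.6595
board 0.7 [430 254 331 107] [ 0.4577 -0.0449  0.0917] 0.785
stud 0.64 [318 307  88 122] [ 0.4656 -0.0771  0.0887] 0.941
stud 0.58 [431 253 328 108] [0.4264 0.0059 0.004 ] 0.364
```

Call:
apply_moves(
  moves=[-0.04, 0, -0.1, 0, 0, 0, 0, 0, -0.03, 0, 0, 0, 0, 0, 0, 0, 0, 0],
)

```text
time: 29.3
ee_pos: [0.4609, -0.0781, 0.129]
orientation: [-0.044, 0.999, 0.0, -0.0]
ft_force: [-0.2, -0.1, -2.6]
finger_gap: 0.0377
grip_force: 30.0
```

Call:
apply_moves(
  moves=[0, 0, -0.02, 0, 0, 0, 0, 0, 0, 0, 0, 0],
)

```text
time: 29.5
ee_pos: [0.4614, -0.0782, 0.1284]
orientation: [-0.044, 0.999, -0.0, 0.0]
ft_force: [-0.8, -0.1, -0.6]
finger_gap: 0.0374
grip_force: 30.0
```

Call:
apply_moves(
  moves=[0, 0, -0.015, 0, 0, 0, 0, 0, 0, 0, 0, 0],
)

```text
time: 29.7
ee_pos: [0.4618, -0.0781, 0.1283]
orientation: [-0.044, 0.999, -0.0, 0.001]
ft_force: [-1.8, 1.6, 5.4]
finger_gap: 0.0378
grip_force: 30.0
```

Call:
apply_moves(
  moves=[0, 0, 0, 0, 0, 0, 0, 0, 0, 0, 0, 0, 0, 0, 0, 0, 0, 0, 0, 0, 0, 0, 0, 0, 0, 0, 0, 0, 0, 0],
  hand=-1,
)

```text
time: 30.2
ee_pos: [0.4612, -0.0782, 0.1276]
orientation: [-0.044, 0.999, 0.0, -0.0]
ft_force: [-0.5, 0.0, -0.4]
finger_gap: 0.0745
grip_force: 0.0
```

Call:
apply_moves(
  moves=[0, 0, 0.3, 0, 0, 0, 0, 0, 0.8, 0, 0, 0, 0, 0, 1, 0, 0, 0, 0, 0, 1, 0, 0, 0, -0.3, 0.7, 0, 0, 0, 0, -0.3, 0.7, 0, 0, 0, 0, 0, 0.7, 0, 0, 0, 0, 0, 0, 0, 0, 0, 0, 0, 0, 0, 0, 0, 0],
)

```text
time: 31.1
ee_pos: [0.4373, 0.0061, 0.2524]
orientation: [-0.045, 0.999, -0.0, 0.0]
ft_force: [0.4, -0.7, -0.0]
finger_gap: 0.0879
grip_force: 0.0
```

```bash
python3 -c "
from h import *
look(['board','stud','whetstone','thin_offcut'],'w14',zs={'board':.034,'stud':.068,'whetstone':.068,'thin_offcut':.009})
look(['stud','whetstone','board','short_block','long_block'],'s14',zs={'board':.034,'stud':.068,'whetstone':.068},cam='side')
"
```

```text
t 31.15 tcp [0.4373 0.0061 0.2524] yang 1.6607
board 0.82 [294 230 207  71] [0.4503 0.0581 0.0909] 0.761
stud 0.9 [211 251  65  65] [ 0.4614 -0.0758 -0.0307] 0.961
whetstone 0.43 [293 230 211  72] [ 0.4456 -0.006   0.0857] 0.805
thin_offcut 0.6 [323 225  53 124] [ 0.457   0.0093 -1.5017] 0.434
t 31.4 tcp [0.4373 0.0052 0.2517] yang 1.6579
stud 0.5 [347 198  12  28] [ 0.4659 -0.0817 -0.0761] 0.653
whetstone 0.91 [358 244  61  25] [ 0.4495  0.1051 -1.4826] 0.901
board 0.88 [352 236  38  62] [0.4584 0.0145 0.0826] 0.58
short_block 0.56 [327 177  31  23] [ 0.5139 -0.3937 -1.3708] 0.873
long_block 0.66 [291 329  53  31] [0.6156 0.3459 1.4561] 0.757
```

View pics/w14.png

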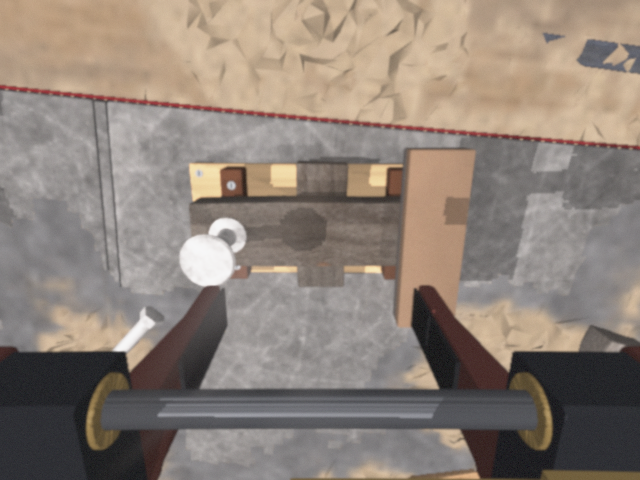

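The stud stands upright over the narrow bearer at (461.4, -75.8) mm, against a target of (462.6, -77.5). The whetstone, board, offcut and both thicker blocks are where they should be, and the arm is clear.

```bash
python3 -c "
from cell import r
print(r.job_done())"
```

```text
the job is handed in; nothing more can be done
None
```

The job is done and handed in at about 31 s: the offcut, board, whetstone and stud were laid in the order asked, each measured within about 3 mm of where I aimed. I set the offcut about 4 mm towards the narrow bearer from the stand's centre, because "midway" could mean between the bearers' centres or an equal gap on each side.

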